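# Shut the tagged rinse-water valve in the bench service box

## Task

Shut off the tagged water line at the staining bench: push the service box's cover along its track to the end away from the valves, without lifting it, and leave it there. Then, in the opened well, push the lever that carries the round tag clockwise (seen from above) a quarter turn until it is fully shut against its stop. Push only, with neither the cover's pull nor the lever taken between the fingers, and leave the untagged lever open and everything standing around the box where it is.

Things in the scene. Friction and masses are not known exactly. Their poses are not given: they have to be found in the camera images.
- service_box: Fixed white bench-top service box, 184 x 572 x 96 mm (x, y, z); origin at the centre of its underside, x across it (+x: the rear, where two low copper pipes run out to 175 mm from the origin), y along it. Its 6 mm walls, tops at z 96, guide and stop the cover, which lies on ledges and a deck at z 88. The deck is closed from y -10 to +280 mm; the valve well is open over the rest.
- valve_well (a point): Centre of the valve well's open top, at (0, -136, 88) mm in the box's frame. The opening is 140 mm (x) by 252 mm (y), its floor 4 mm above the bench. Two valve stems stand in it at x +30 and y -198 and -102 mm of the box's frame; which one is the tagged valve varies. Pipes and valve bodies lie below 62 mm above the bench.
- cover: Loose plain aluminium cover plate, 168 x 274 x 5 mm, 0.4 to 0.8 kg, on the ledges between the box's walls (2 mm play each side); origin at the centre of its underside, axes parallel to the box's. Starts over the valve well (origin at y -141 to -115 mm in the box's frame); slides with friction only, along the box's +y to y +143 mm, where it meets the end wall, and stays where it is left.
- cover_pull (a point): Middle of the cover's dark steel U-shaped pull: a round bar 10 mm thick and 90 mm long that runs along the box's x across the middle of the cover, its axis 27 mm above the plate's underside (top at 32 mm, so 120 mm above the bench).
- tagged_lever (a joint): Turn of the tagged valve's lever (rad): 0 = open, along its pipe, pointing to the box's -x; grows clockwise seen from above; 1.571 = shut, at a hard stop, pointing to the box's +y. Starts at 0 to 0.4, hidden under the cover. No spring: it stays where it is left; it takes about 0.22 N m to turn (4 to 5 N at 50 mm).
- tagged_stem (a point): Point on the upright turning axis of the tagged lever, at the height of the middle of its grip (74 mm above the bench).
- tagged_lever_tip (a point): End of the tagged lever on its centre line, 70 mm from its turning axis, 74 mm above the bench. Its grip is a black sleeve 22 to 70 mm from the axis, 14 mm wide, 69 to 79 mm above the bench; a plain round steel tag 28 mm across lies on top of it, centred 32 mm from the axis, up to 82 mm above the bench.
- plain_lever (a joint): Turn of the other valve's lever, with the same meaning: same lever without a tag, starts open (0 to 0.1), to be left so.
- plain_stem (a point): As tagged_stem, for the untagged lever.
- plain_lever_tip (a point): As tagged_lever_tip, for the untagged lever.
- dish_a: Loose lidded glass staining dish, 70 x 94 x 62 mm, on the robot's side of the box; origin at the centre of its underside.
- dish_b: Loose lidded glass staining dish like dish_a, also on the robot's side of the box.
- amber_bottle: Loose amber glass bottle with a black cap, 52 mm across, 105 mm tall, behind the box; origin at the centre of its underside.
- coplin_jar: Loose white plastic jar with a wide foot, 60 mm across, 92 mm tall, behind the box; origin at the centre of its underside.
- slide_box: Loose white slide box with a grey lid, 82 x 32 x 39 mm, on the robot's side of the box; origin at the centre of its underside.
- wash_bottle: Loose white wash bottle with a bent spout, 68 mm across, 175 mm tall, beyond the right (-y) end of the box; origin at the centre of its underside.
- film_carton: Loose white carton with a green band, 112 x 112 x 110 mm, beyond the left (+y) end of the box; origin at the centre of its underside.

How it is judged:
By the outcome, as a careful person would: the job done as asked, in the order asked, and still so for the second after the job is handed in, with the robot touching nothing.
It also fails if it takes over 48 s, if anything falls off the work surface, if the arm or the gripper's body presses on something with over 40 N, if the wrist force passes 120 N, or if a joint passes its speed limit or range.

## Robot

A 6-joint arm with a two-finger parallel gripper is mounted at the origin on the work surface. World frame = base frame: x ahead of the robot, y to its left, z up, the work surface at z = 0. Lengths are in m, angles in rad, forces in N, time in s.
With the tool pointing down it reaches from about 0.275 to 0.775 m from the base axis. Payload 14.6 kg.
Tool frame: the origin (TCP) lies at the very end of the fingers, on their centre line; the grasp point (between the pads) lies 19 mm behind it (arm.pinch_z is the distance from the TCP to the grasp point, in m); z points along the fingers, y is the line along which they close (so a half turn about z gives the same grasp; the last joint's range is limited). The gripper opens to 85 mm and grips with 20 to 120 N. Pads are 22 mm wide; open, the fingers measure 114 mm over their backs; the gripper's body (76 mm by 85 mm) begins 54 mm behind the grasp point. The pads swing forward as they close: fully open they stand 13 mm farther back than shut.
Start: joints at [1.094, 0.263, -0.048, 1.259, 0, 1.415], TCP at [0.166, 0.498, 0.231] pointing down, gripper open.
Joint ranges: [-2.65, 2.65], [-0.89, 1.7], [-1.18, 1.37], [-2.13, 2.11], [-1.35, 1.29], [-3.14, 3.14]. Speed limits (rad/s): [1.89, 1.89, 2.57, 2.79, 3.14, 3.14].

## Interface

Orientations are given as a rotation vector (axis times angle).
In Python, from cell import arm gives the robot as it stands. The module is installed in compiled form; this text tells all that it offers. Calls block until the motion is done:
- arm.goto(position, orientation): joint-space move of the TCP to a pose.
- arm.line_to(position, rotation=None, feed=0.15): straight line of the TCP; rotation=None keeps the orientation; feed is the mean speed in m/s.
- arm.goto_joints(angles): joint-space move.
- arm.ungrasp() and arm.close_gripper(): open the fingers fully, or close them until they stop; the grip force is fixed at half the most.
- arm.wait(seconds).
- arm.solve_ik(position, orientation): joint angles nearest the present ones, or None.
- arm.read_state(): the state.
- arm.read_camera(name): name is "side" or "top" or "wrist"; returns the picture (400x640x3 uint8, red, green, blue); there is no depth.
- arm.camera_model(name): a dict with "mtx" (3x3 intrinsics, pixels), "world_to_cam" (4x4, takes a point from world to camera coordinates); the wrist camera has in their place "tool_from_camera" (4x4, takes a point from camera to tool coordinates, whose origin is the TCP and whose axes are the flange's). Camera axes: x right, y up, looking along -z (the intrinsics and any distortion apply to the point x, -y, -z); pixel columns grow to the right and rows downward; lengths in m; the calibration is good to about 2 mm. A picture is of the moment at which its call begins: read the wrist's pose just before it. camera_model takes no time and is no camera call.
A pose or a line that the arm cannot do raises arm.MotionError and nothing moves.
- arm.sign_off(): hands the job in; it is judged then, once.
The state is a dict: "time_s": time; "q": joint angles; "qvel": joint speeds; "joint_torque": joint torques, N m; "ee_pos": TCP position; "eef_rot": TCP orientation; "wrist_force": force on the tool from outside, world axes, zero at the start; "ft_torque": the same for the moment, N m; "width": finger opening in m; "grip_force": force on a finger pad.
Only numpy, scipy, OpenCV 4.12 (cv2) and the standard library are available. Lean on these libraries where they do the work, as an engineer would, in place of code of your own. Each camera call takes 0.05 s, during which the arm holds its last target. There are 200 camera calls.

## Working session

There is one attempt and no reset: what is moved stays moved. The work goes in short steps, each a Python script; the robot and the scene stay as the last script left them, time stands still between calls to the robot, and variables do not carry over. Pictures are saved under pics/ and viewed, at most 10 in all, crops included, and the job is handed in when it is done.

```bash
mkdir -p pics; python3 - <<'E'
from cell import arm
import cv2,numpy as np
for n in("top","side"):
    cv2.imwrite(f"pics/{n}0.png",arm.read_camera(n)[:,:,::-1]); m=arm.camera_model(n); print({k:np.round(v,4).tolist() if not isinstance(v,str) else v for k,v in m.items()})
print({k:np.round(v,4).tolist() if not isinstance(v,str) else v for k,v in arm.camera_model("wrist").items()})
print(arm.read_state())
E
```

```text
{'mtx': [[448.5796, 0.0, 319.2169], [0.0, 448.5796, 200.8477], [0.0, 0.0, 1.0]], 'world_to_cam': [[0.0209, -0.9998, 0.004, -0.0176], [0.9952, 0.0211, 0.0952, -0.5633], [-0.0953, 0.002, 0.9954, -1.5746], [0.0, 0.0, 0.0, 1.0]]}
{'mtx': [[364.3436, 0.0, 313.5617], [0.0, 364.3436, 199.0402], [0.0, 0.0, 1.0]], 'world_to_cam': [[0.8934, -0.4489, -0.0208, -0.4827], [0.2818, 0.5237, 0.8039, -0.2275], [-0.35, -0.724, 0.5944, -0.8721], [0.0, 0.0, 0.0, 1.0]]}
{'mtx': [[304.7482, 0.0, 324.2575], [0.0, 304.7482, 201.921], [0.0, 0.0, 1.0]], 'tool_from_camera': [[-0.0005, 0.951, 0.3092, 0.0782], [1.0, 0.0003, 0.0005, -0.0008], [0.0003, 0.3092, -0.951, -0.1435], [0.0, 0.0, 0.0, 1.0]]}
{'time_s': 0.1, 'q': array([ 1.09370173e+00,  2.63466929e-01, -4.88428936e-02,  1.25940952e+00,
        3.96916017e-05,  1.41551736e+00]), 'qvel': array([ 0.00185502, -0.00011072,  0.00218805, -0.00111674, -0.00188173,
        0.00063587]), 'joint_torque': array([ 3.36350888e-03, -6.38578534e+01,  3.85063148e+01,  9.95119102e-03,
       -1.41990040e-04, -1.83071103e-05]), 'ee_pos': array([0.16592601, 0.49784141, 0.23088864]), 'eef_rot': array([-5.03276218e-01, -3.10068950e+00,  1.35847074e-03]), 'wrist_force': array([0.06135816, 0.04593482, 0.16213498]), 'ft_torque': array([ 0.01195795, -0.03826992,  0.00094602]), 'grip_force': 0.0, 'width': 0.08516539710187447}
```

View pics/top0.png

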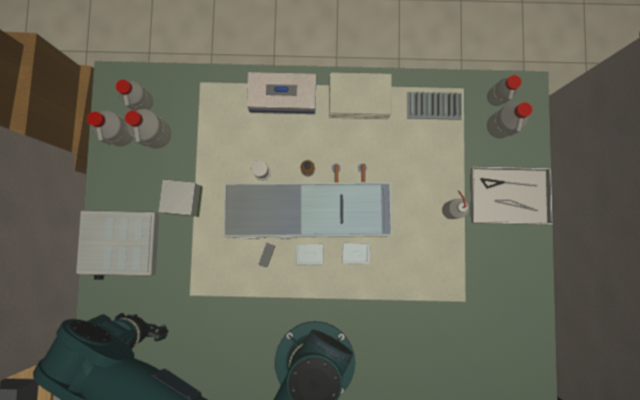

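View pics/side0.png

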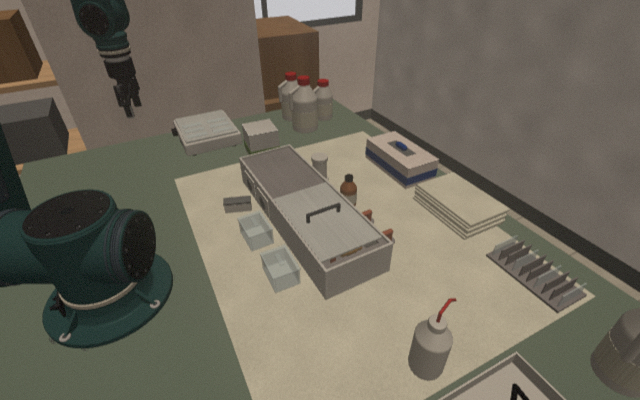

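The top view shows the box at columns 225–390, rows 184–236, with the cover at 301–383 and the pull at column 341, rows 194–223. I'll enlarge it to measure.

```bash
cat > h.py <<'E'
from cell import arm
import cv2,numpy as np
from scipy.spatial.transform import Rotation as R
def ray(m,T,uv):  # T: world_from_cam
    K=m["mtx"]; d=np.array([(uv[0]-K[0,2])/K[0,0],-(uv[1]-K[1,2])/K[1,1],-1.])
    return T[:3,3],T[:3,:3]@d
def px2w(name,uv,z,T=None):
    m=arm.camera_model(name)
    T=np.linalg.inv(m["world_to_cam"]) if T is None else T
    o,d=ray(m,T,uv); return o+d*(z-o[2])/d[2]
def wristT():
    s=arm.read_state(); T=np.eye(4); T[:3,:3]=R.from_rotvec(s["eef_rot"]).as_matrix(); T[:3,3]=s["ee_pos"]
    return T@arm.camera_model("wrist")["tool_from_camera"]
E
python3 - <<'E'
import cv2
i=cv2.imread("pics/top0.png")[145:275,215:405]
cv2.imwrite("pics/topc.png",cv2.resize(i,None,fx=4.2,fy=4.2,interpolation=cv2.INTER_CUBIC))
from h import *
for k,m in (("top",arm.camera_model("top")),("side",arm.camera_model("side"))): print(m.keys())
E
```

```text
dict_keys(['mtx', 'world_to_cam'])
dict_keys(['mtx', 'world_to_cam'])
```

View pics/topc.png

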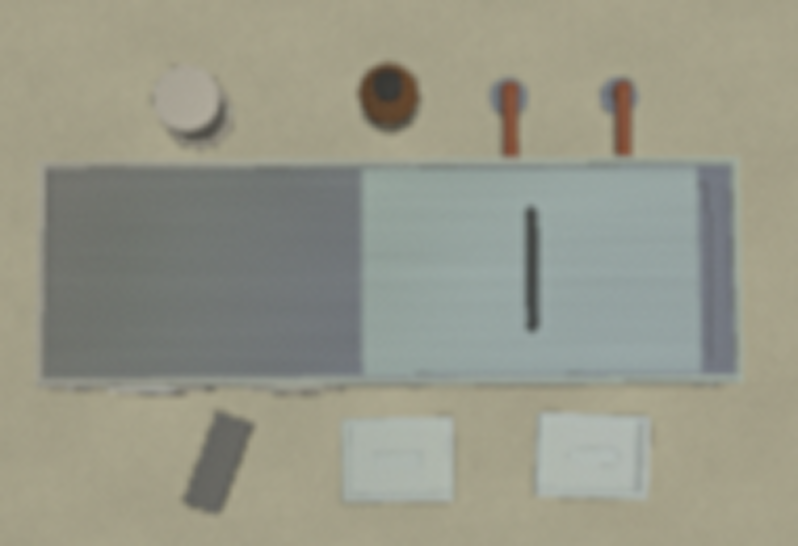

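```bash
python3 - <<'E'
from h import *
f=lambda u,v:((u+.5)/4.2-.5+215,(v+.5)/4.2-.5+145)
P={}
for n,u,v,z in [("TL",41,163,.096),("TR",738,162,.096),("BR",741,380,.096),("BL",39,380,.096),("pr",532,207,.117),("pf",533,330,.117),("cL",361,272,.093),("cR",701,272,.093),("pipe1",511,80,.03),("pipe2",623,80,.03),("jar",188,99,.092),("amber",388,82,.105),("dA TL",343,417,.062),("dBTR",650,415,.062)]:
    P[n]=px2w("top",f(u,v),z)[:2]; print(n,P[n].round(4))
c=sum(P[k] for k in("TL","TR","BL","BR"))/4
yd=P["TL"]+P["BL"]-P["TR"]-P["BR"]; print("c",c,"len",np.linalg.norm(yd)/2,"w",np.linalg.norm(P["TL"]-P["BL"]),"yaw",np.degrees(np.arctan2(-yd[0],yd[1])))
E
```

```text
TL [0.6099 0.3204]
TR [ 0.6229 -0.2483]
BR [ 0.4454 -0.2517]
BL [0.4335 0.3148]
pr [ 0.58   -0.0795]
pf [ 0.4812 -0.0819]
cL [0.5266 0.0574]
cR [ 0.5324 -0.2191]
pipe1 [ 0.6987 -0.0643]
pipe2 [ 0.7007 -0.1601]
jar [0.6659 0.2029]
amber [0.6813 0.0388]
dA TL [0.4089 0.0705]
dBTR [ 0.4158 -0.1824]
c [0.52792892 0.03379665] len 0.5676981484619125 w 0.17649562819012593 yaw 1.2540961326956146
```

```bash
cat >> h.py <<'E'
yaw=np.radians(1.25); C=np.array([0.528,0.034])
bx=np.array([np.cos(yaw),np.sin(yaw),0]); by=np.array([-np.sin(yaw),np.cos(yaw),0]); bz=np.array([0,0,1.])
def B(x,y,z): return np.r_[C,0]+x*bx+y*by+z*bz
def inB(p): d=np.asarray(p)[:3]-np.r_[C,0]; return np.array([d@bx,d@by,d[2]])
def rot(xa):  # tool x axis along xa (horizontal), tool z down
    return R.from_matrix(np.c_[xa,np.cross(-bz,xa),-bz]).as_rotvec()
def st(): s=arm.read_state(); print(round(s["time_s"],2),inB(s["ee_pos"]).round(4),"F",s["wrist_force"].round(1)); return s
E
python3 - <<'E'
from h import *
for s in(1,-1): print(s,arm.solve_ik(B(0,-.175,.2),rot(s*by)),arm.solve_ik(B(0,.13,.1),rot(s*by)))
E
```

```text
1 [-0.40722151  0.31715768 -0.05526125  1.1983774   0.          1.1417582 ] [ 0.15450097  0.37812645 -0.24695553  0.94571434  0.          1.70348068]
-1 [-0.40722151  0.31715768 -0.05526125  1.1983774   0.         -1.99983445] [ 0.15450097  0.37812645 -0.24695553  0.94571434  0.         -1.43811198]
```

```bash
python3 - <<'E'
from h import *
arm.goto(B(0,-.175,.23),rot(by)); arm.close_gripper(); st()
T=wristT(); np.save("T1.npy",T)
cv2.imwrite("pics/w1.png",arm.read_camera("wrist")[:,:,::-1])
E
```

```text
3.48 [-0.    -0.175  0.23 ] F [-0.   1.2  0.2]
```

View pics/w1.png

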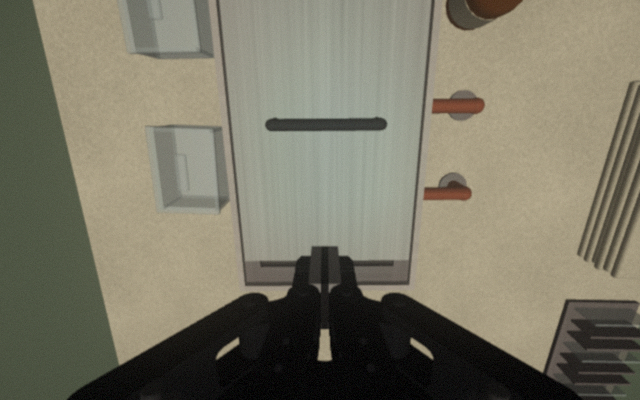

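The wrist view shows the pull from (266,124) to (387,124), the box's -y end corners at (245,285) and (409,285), and the fingertips at about (324,265).

```bash
python3 - <<'E'
from h import *
T=np.load("T1.npy")
for n,u,v,z in [("pl",266,124,.115),("pr",387,124,.115),("cl",245,285,.096),("cr",409,285,.096),("wl",218,0,.096),("wr",435,0,.096),("pipeA",440,106,.03),("pipeB",440,193,.03)]:
    print(n,inB(px2w("wrist",(u,v),z,T)).round(4))
E
```

```text
pl [-0.0472 -0.1134  0.115 ]
pr [ 0.0524 -0.1135  0.115 ]
cl [-0.0826 -0.2788  0.096 ]
cr [ 0.0897 -0.279   0.096 ]
wl [-0.0829 -0.0198  0.096 ]
wr [ 0.0881 -0.0199  0.096 ]
pipeA [ 0.1253 -0.1002  0.03  ]
pipeB [ 0.1366 -0.1976  0.03  ]
```

```bash
sed -i 's/C=np.array(\[0.528,0.034\])/C=np.array([0.531,0.033])/' h.py; python3 - <<'E'
from h import *
arm.goto(B(0,-.165,.15),rot(by)); arm.line_to(B(0,-.165,.103)); st()
arm.line_to(B(0,-.135,.103),feed=.08); st()
arm.line_to(B(0,.105,.103),feed=.12); st()
for k in range(1,26):
    arm.line_to(B(0,.105+.002*k,.103),feed=.03)
    F=arm.read_state()["wrist_force"]@by
    if abs(F)>16: break
st()
E
```

```text
4.41 [ 0.0008 -0.1655  0.1046] F [0.6 0.9 0.2]
4.93 [ 1.000e-04 -1.346e-01  1.032e-01] F [ 0.4  0.7 -0.1]
7.08 [-0.0005  0.1059  0.103 ] F [ 0.5 -1.  -0.2]
10.58 [-0.0005  0.1313  0.1029] F [ -2.5 -17.4   4.2]
```

```bash
python3 - <<'E'
from h import *
arm.line_to(B(0,.10,.103),feed=.15); arm.line_to(B(0,.08,.2),feed=.25); st()
arm.goto(B(0,-.215,.21),rot(by)); s=st()
T=wristT(); np.save("T2.npy",T)
cv2.imwrite("pics/w2.png",arm.read_camera("wrist")[:,:,::-1])
i=arm.read_camera("top")[145:275,215:405,::-1]
cv2.imwrite("pics/topc2.png",cv2.resize(i,None,fx=4.2,fy=4.2,interpolation=cv2.INTER_CUBIC))
E
```

```text
11.5 [1.000e-04 8.060e-02 2.002e-01] F [-0.2 -0.3 -0.4]
12.63 [ 1.000e-04 -2.139e-01  2.097e-01] F [-0.1 -0.1 -0.1]
```

View pics/w2.png

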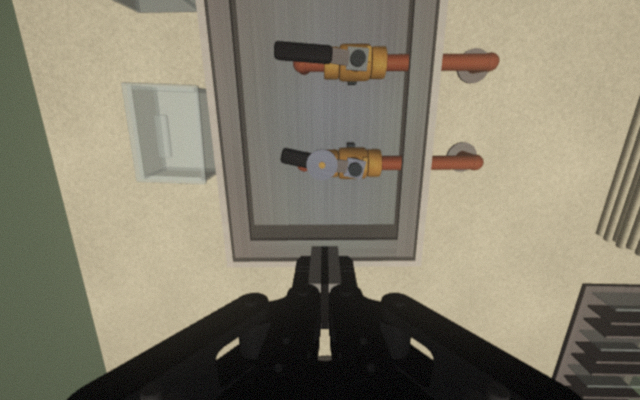

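View pics/topc2.png

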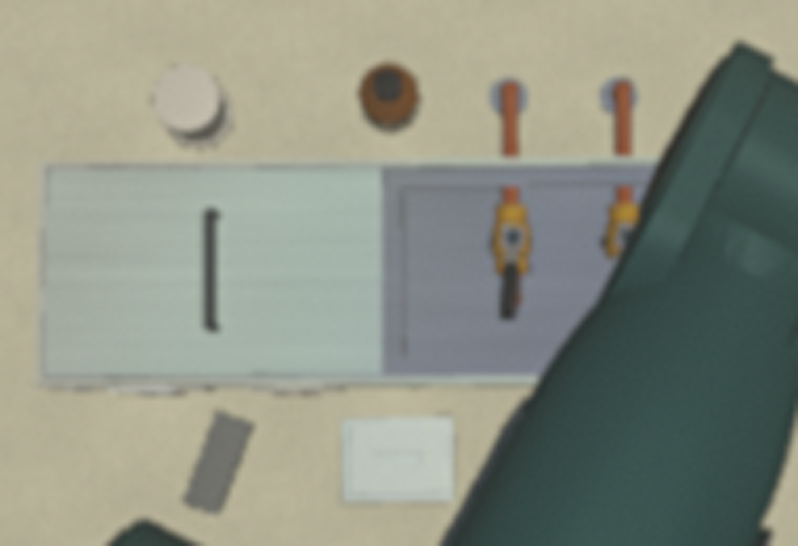

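The cover is home at the +y end. The tagged valve is the right one (y ≈ -198), with its stem at px (355,169), tag at (322,165) and tip at (282,156). The plain lever's stem is at (358,58) and its tip at (275,48).

```bash
python3 - <<'E'
from h import *
T=np.load("T2.npy")
Q={}
for n,u,v,z in [("stem",355,169,.079),("tag",322,165,.082),("tip",282,156,.074),("pstem",358,58,.079),("ptip",275,48,.074),("cl",233,261,.096),("cr",415,261,.096),("wellL",251,240,.06),("wellR",397,240,.06)]:
    Q[n]=inB(px2w("wrist",(u,v),z,T)); print(n,Q[n].round(4))
for a,b in(("stem","tip"),("stem","tag"),("pstem","ptip")):
    d=Q[b]-Q[a]; print(a,np.hypot(d[0],d[1]),np.arctan2(d[1],-d[0]))
f=lambda u,v:((u+.5)/4.2-.5+215,(v+.5)/4.2-.5+145)
for u,v,z in((210,210,.117),(212,330,.117),(513,237,.079)): print(inB(px2w("top",f(u,v),z)).round(4))
th=.2
for th in(0,.2,.8,1.6):
    t=np.sin(th)*bx+np.cos(th)*by; d=-np.cos(th)*bx+np.sin(th)*by
    p=B(.03,-.198,.069)+.059*d-.02*t; print(th,arm.solve_ik(p,rot(t)),inB(p).round(3))
E
```

```text
stem [ 0.0288 -0.1932  0.079 ]
tag [-0.0013 -0.1889  0.082 ]
tip [-0.0381 -0.1822  0.074 ]
pstem [ 0.0284 -0.1007  0.079 ]
ptip [-0.04   -0.0926  0.074 ]
cl [-0.0856 -0.2782  0.096 ]
cr [ 0.0867 -0.2781  0.096 ]
wellL [-0.0765 -0.2732  0.06  ]
wellR [ 0.0775 -0.2732  0.06  ]
stem 0.06781378813832883 0.16379198580096152
stem 0.030431646130317926 0.14093246746356583
pstem 0.06893141682658294 0.11870593851393671
[0.0442 0.1449 0.117 ]
[-0.0521  0.1423  0.117 ]
[ 0.0259 -0.0998  0.079 ]
0 [-0.50207552  0.38963452 -0.32413949  0.85702232  0.          1.04690419] [-0.029 -0.218  0.069]
0.2 [-0.48477766  0.37937185 -0.34157876  0.84984572  0.          1.26420206] [-0.032 -0.206  0.069]
0.8 [-0.41760845  0.37142783 -0.3549755   0.84439301  0.          1.93137126] [-0.025 -0.17   0.069]
1.6 [-3.36966915e-01  4.13574444e-01 -2.82891553e-01  8.74330329e-01
 -4.44089210e-16  2.81201280e+00] [ 0.012 -0.138  0.069]
```

```bash
cat >> h.py <<'E'
S=(.029,-.195)
def pose(th,off,z=.069,r=.059):
    t=np.sin(th)*bx+np.cos(th)*by; d=-np.cos(th)*bx+np.sin(th)*by
    return B(*S,z)+r*d-off*t, rot(t), t
E
python3 - <<'E'
from h import *
p,r,t=pose(.1,.034,.13); arm.goto(p,r)
p,r,t=pose(.1,.034); arm.line_to(p,r,feed=.1); s=st(); f0=s["wrist_force"]
if np.linalg.norm(f0)<6:
  for k,th in enumerate(np.r_[np.arange(.1,1.5,.1),np.arange(1.48,1.74,.02)]):
    p,r,t=pose(th,.017); arm.line_to(p,r,feed=.08 if th<1.45 else .04)
    s=arm.read_state(); F=-(s["wrist_force"]@t)
    print(round(th,2),round(F,1),end="; ")
    if F>14 : break
st()
E
```

```text
13.93 [-0.0324 -0.2232  0.0698] F [ 0.7  0.1 -0.6]
0.1 -0.1; 0.2 -0.6; 0.3 0.2; 0.4 0.8; 0.5 0.2; 0.6 -0.5; 0.7 0.6; 0.8 0.6; 0.9 0.7; 1.0 0.4; 1.1 1.6; 1.2 1.8; 1.3 0.7; 1.4 1.1; 1.48 2.6; 1.5 4.7; 1.52 3.6; 1.54 3.4; 1.56 8.4; 1.58 14.3; 19.07 [ 0.0107 -0.1359  0.0688] F [-14.2  -3.1   6.8]
```

```bash
python3 - <<'E'
from h import *
for th in(1.59,1.60,1.61,1.62):
    p,r,t=pose(th,.017); arm.line_to(p,r,feed=.03); F=-(arm.read_state()["wrist_force"]@t); print(th,F)
    if F>22: break
p,r,t=pose(1.571,.035); arm.line_to(p,r,feed=.1)
p,r,t=pose(1.571,.035,.2); arm.line_to(p,r,feed=.2)
arm.goto(B(0,-.215,.21),rot(by)); st(); T=wristT(); np.save("T3.npy",T)
cv2.imwrite("pics/w3.png",arm.read_camera("wrist")[:,:,::-1])
E
```

```text
1.59 16.80327345950195
1.6 20.12209697261182
1.61 23.092480655794862
22.48 [-1.000e-04 -2.148e-01  2.096e-01] F [-0.2  0.5 -0.1]
```

View pics/w3.png

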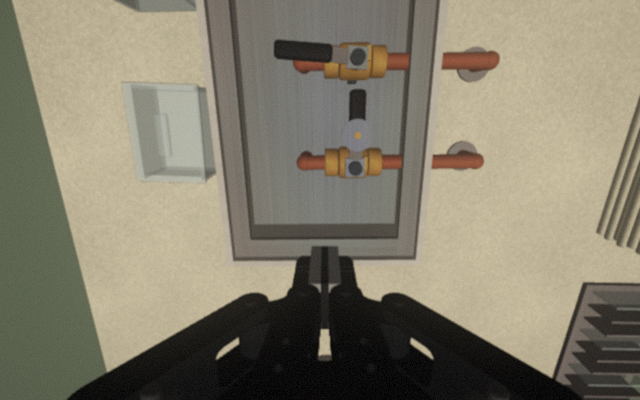

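The tagged lever now points to +y (stem (355,168), tip (358,90)) against its stop, and the plain lever and dish haven't moved.

```bash
python3 -c "
from cell import arm
print(arm.sign_off())"
```

```text
the job is handed in; nothing more can be done
None
```

The job is handed in after about 22.5 s of robot time: the cover was pushed to the far end and left there, the tagged lever was pushed clockwise until it met its stop (about 23 N), and the plain lever looks unmoved in the last picture.

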